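Find the mould's cavity by feel and hold it up for the gather

TASK

Two square graphite moulds stand on edge on the bench, each with a deep blind hole in one of its two broad faces, and you are not told which face. Take the mould on the robot's right, find its hole by feel, turn it over so that the hole is on top and touch the very bottom of the hole with a fingertip to feel that it is empty; then hold the mould up in the gripper, some 15 cm or more above the bench, level with its hole facing up, ready for the gather, and finish while holding it still. Graphite chips, so never let it drop or topple, and leave the other mould and the tools where they are.

Things in the scene. Friction and masses are not known exactly. Their poses are not given: they have to be found in the camera images.
- mould_a_center (a point): Centre of a dark grey graphite block, 64 x 64 mm, 40 mm thick, 0.2 kg, standing on a narrow edge (centre 32 mm up; 20 mm up when lying flat). x: square to the two broad faces, 20 mm to each; y: along the width, 32 mm to each side; z: up at the start. One broad face is plain, the other has a round blind hole in its middle, 46 mm across, 26 mm deep, flat-bottomed. Which face (+x or -x) is not told
- mould_b_center (a point): Centre of the other graphite block: same shape, size and axes as mould_a; which broad face (+x or -x) has the hole is not told either. The blocks swap places from run to run: the one starting at y below 0 is on the robot's right, the one above 0.1 on its left. A block on edge is light: a sideways push of 1 to 2 N at mid-height slides it along the bench, a harder one near its top tips it over
- jacks_center (a point): Glassblower's jacks, steel spring tongs 310 mm long and 68 mm wide, 12 mm high, lying flat, long axis along x of the point; leave alone
- shears_center (a point): Steel shears 245 mm long and 125 mm wide, 10 mm high, lying flat on the robot's right, long axis along x of the point; leave alone
- paddle_center (a point): Cherry wood paddle, 295 mm long, blade 90 mm wide at the point's +x end, 16 mm thick, lying flat on the robot's left; leave alone

How it is judged:
On the way:
1. a finger has touched the bottom of the hole of the right-hand mould (((contact force between the fingers and mould_a_c0 above 0.5 N and world y of mould_b_center above 0.05 m) or (contact force between the fingers and mould_b_c0 above 0.5 N and world y of mould_a_center above 0.05 m))), for 0.1 s.
At the end, for the whole second after the job is handed in: The mould from the right is held in the gripper, its centre more than 120 mm above the bench, its hole facing up within 0.17 rad (10 degrees), still (under 30 mm/s); the other mould stands within 20 mm of its start, the jacks, shears and paddle within 30 mm of theirs (((angle between mould_a_c0's own z axis and vertical below 0.17 rad and height (world z) of mould_a_center above 0.12 m and contact force between the fingers and mould_a above 1 N and linear speed of mould_a below 0.03 m/s and world y of mould_b_center above 0.05 m and distance of mould_b_center from where it was at the start of the episode below 0.02 m) or (angle between mould_b_c0's own z axis and vertical below 0.17 rad and height (world z) of mould_b_center above 0.12 m and contact force between the fingers and mould_b above 1 N and linear speed of mould_b below 0.03 m/s and world y of mould_a_center above 0.05 m and distance of mould_a_center from where it was at the start of the episode below 0.02 m)) and distance of each of jacks_center, shears_center, paddle_center from where it was at the start of the episode below 0.03 m); the arm keeps its last pose, push and grip.
It fails at once if a mould topples or drops (turns faster than 8 rad/s or moves faster than 1 m/s) (angular speed of any of mould_a, mould_b above 8 rad/s or linear speed of any of mould_a, mould_b above 1 m/s).
It fails at once if the left-hand mould is moved by more than 20 mm ((distance of mould_a_center from where it was at the start of the episode above 0.02 m and world y of mould_b_center below -0.02 m) or (distance of mould_b_center from where it was at the start of the episode above 0.02 m and world y of mould_a_center below -0.02 m)).
It fails at once if the jacks, shears or paddle are moved by more than 30 mm (distance of any of jacks_center, shears_center, paddle_center from where it was at the start of the episode above 0.03 m).
It also fails if it takes over 72 s, if anything falls off the work surface, if the arm or the gripper's body presses on something with over 40 N, if the wrist force passes 120 N, or if a joint passes its speed limit or range.

ROBOT

A 7-joint arm with a two-finger parallel gripper is mounted at the origin on the work surface. World frame = base frame: x ahead of the robot, y to its left, z up, the work surface at z = 0. Lengths are in m, angles in rad, forces in N, time in s.
With the tool pointing down it reaches from about 0.425 to 1.025 m from the base axis. Payload 9.4 kg.
Tool frame: the origin (TCP) lies between the finger pads; the fingertips stand 22 mm ahead of it and the grasp point (between the pads) lies 3 mm ahead of it (tcp_to_tips is the distance from the TCP to the fingertips, in m); x points along the fingers, y is the direction in which the jaws open and shut, and the axes are right-handed (so a half turn about x gives the same grasp; the last joint's range is limited). The gripper opens to 93 mm and grips with 3 to 60 N. Pads are 15 mm wide; open, the fingers measure 128 mm over their backs; the gripper's body (75 mm by 188 mm) begins 65 mm behind the grasp point.
Start: joints at [-1.298, 0.599, -0.003, 1.599, 0.002, 0.943, -0.08], TCP at [0.248, 0.681, 0.241] pointing down, gripper open.
Joint ranges: [-2.57, 2.57], [-0.35, 1.97], [-1.29, 1.29], [0.11, 2.56], [-1.05, 4.19], [0.11, 1.86], [-2.63, 2.63]. Speed limits (rad/s): [2.22, 2.22, 3.01, 3.01, 3.14, 3.14, 3.14].

INTERFACE

Orientations are given as a unit quaternion [w, x, y, z].
In Python, from bench import observe, capture, get_calibration, finish_job, tcp_to_tips gives the robot as it stands.
- The arm moves only by the tool apply_moves, never from a script. Its argument "plan" is a list of rows, each a list of 7 numbers: the closure, from 0 (fully open) to 1 (shut), then the shift along the tool's x, y, z normalised to -1 to 1, where 1 is 0.15 m, then the turn, a rotation vector about the tool's x, y, z normalised to -1 to 1, where 1 is 90 degrees. A call has 1 to 20 rows; each row is the pose to reach, as a shift and turn from the pose measured when the call began, along the tool's axes at that moment; what a row does not reach only later rows make up. A row lasts 1/10 s, in which the tool goes at most 50 mm and 8.59 degrees, less where a joint would pass 70% of its speed; a pose out of reach is approached as far as the arm can. A call with a number of a shift or a turn outside -1 to 1 is refused whole. A call with a gripper value outside its range is refused whole. The fingers move at their own pace and stop on an object; the grip force is fixed at half the most. Time passes only in rows, so rows that repeat a pose let the fingers close. It gives the time, the measured TCP pose, the force and the opening at its end, in the units of the state.
- observe(): the state, without advancing time (a new reading comes with each control period).
- capture(name): name is "scene" or "top"; returns (picture, depth): 384x512x3 uint8, red, green, blue; 384x512 float32, m along the optical axis (not along the pixel's ray), 0 where there is no reading.
- get_calibration(name): a dict with "camera_matrix" (3x3 intrinsics, pixels), "R" (3x3) and "t" (3): a world point X has camera coordinates R X + t. Camera axes: x right, y down, z forward; pixel columns grow to the right and rows downward; lengths in m; the calibration is good to about 2 mm. A picture is of the moment at which its call begins. get_calibration takes no time and is no camera call.
- finish_job(): hands the job in, once; it reports no verdict.
The state is a dict: "clock": time; "joint_positions": joint angles; "joint_vel": joint speeds; "joint_torque": joint torques, N m; "position": TCP position; "eef_rot": TCP orientation; "force": force on the tool from outside, world axes, zero at the start; "ft_torque": the same for the moment, N m; "opening": finger opening in m.
Only numpy, scipy, OpenCV 4.12 (cv2) and the standard library are available. Lean on these libraries where they do the work, as an engineer would, in place of code of your own. Each camera call takes 0.05 s, during which the arm holds its last target. There are 200 camera calls.

## Working session

There is one attempt and no reset: what is moved stays moved. The work goes in short steps, Python scripts to look and compute and a tool call to move; the robot and the scene stay as the last step left them, time stands still between calls to the robot, and variables do not carry over. Pictures are saved under pics/ and viewed, about 8 in all and at most 12, crops included, and the job is handed in when it is done.

Besides the shell and the picture viewer there is one more tool, called after ">>>" as name(argument=value, ...) on one line, values as JSON. apply_moves: Moves the arm, as the interface text tells. Its arguments: {"type":"object","properties":{"plan":{"type":"array","items":{"type":"array","items":{"type":"number","minimum":-1,"maximum":1}}}},"required":["plan"]}

```bash
ls; mkdir -p pics
python3 - <<'E'
from bench import *
import cv2,numpy as np
print(observe(), tcp_to_tips)
for n in("scene","top"):
    p,d=capture(n); cv2.imwrite(f"pics/{n}0.png",p[:,:,::-1]); np.save(f"{n}0.npy",d)
    c=get_calibration(n); print(n,c)
E
```

```text
pics
{'clock': 0.0, 'joint_positions': array([-1.297691  ,  0.60014309, -0.00253101,  1.60013389,  0.00179199,
        0.94288564, -0.07977305]), 'joint_vel': array([-0.00011173, -0.00059168, -0.00065143, -0.00202833,  0.00104145,
       -0.00096958, -0.00154262]), 'joint_torque': array([-5.43689421e-04, -7.65057921e+01,  1.49740957e+00, -2.52369797e+01,
       -5.22716506e-02,  1.68150163e-02,  1.68650836e-04]), 'position': array([0.24833159, 0.68065809, 0.23974571]), 'eef_rot': array([ 0.69627703,  0.12246822,  0.69636883, -0.12357305]), 'force': array([-0.90487538,  0.38797942, -0.06536404]), 'ft_torque': array([-0.0600639 , -0.01185493,  0.03258125]), 'opening': 0.09312893709389} 0.022
scene {'camera_matrix': array([[464.78417974,   0.        , 254.93827878],
       [  0.        , 464.78417974, 193.29375481],
       [  0.        ,   0.        ,   1.        ]]), 'R': array([[ 0.11585559,  0.99315284, -0.01499704],
       [ 0.75078866, -0.0974481 , -0.65331482],
       [-0.65030291,  0.06443056, -0.7569378 ]]), 't': array([-0.07461756, -0.4403887 ,  1.92744597])}
top {'camera_matrix': array([[423.50735976,   0.        , 264.8428587 ],
       [  0.        , 423.50735976, 185.43529885],
       [  0.        ,   0.        ,   1.        ]]), 'R': array([[ 0.02705326, -0.99960934, -0.00702103],
       [-0.99772657, -0.0265673 , -0.06193446],
       [ 0.06172373,  0.00868059, -0.99805552]]), 't': array([-9.47546287e-04,  6.28015989e-01,  1.10368146e+00])}
```

View pics/scene0.png

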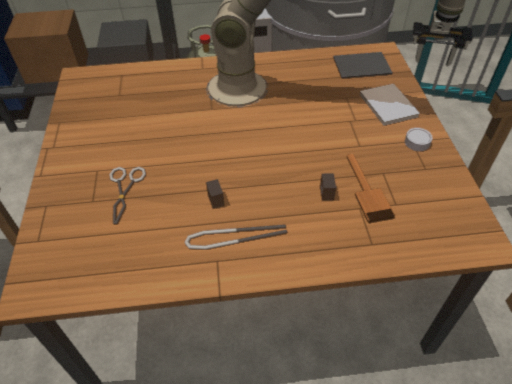

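View pics/top0.png

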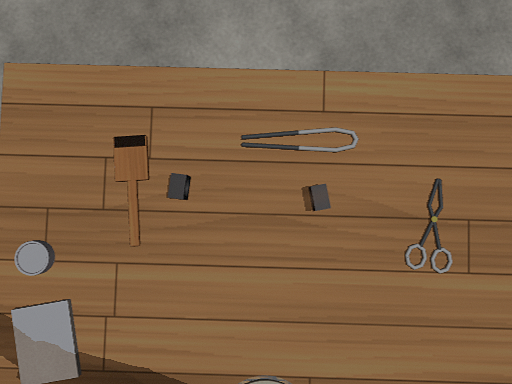

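The scene view shows the right mould at about (215,193) and the left one at (328,186). The top view shows the right one at (317,197) and the left one at (180,186), with the jacks ahead and the shears well to the right. I'll measure the right mould from depth next.

```bash
cat > h.py <<'E'
from bench import *
import cv2,numpy as np
def cloud(n):
    p,d=capture(n); c=get_calibration(n); K=c["camera_matrix"]
    v,u=np.mgrid[:384,:512]
    P=np.stack([(u-K[0,2])/K[0,0]*d,(v-K[1,2])/K[1,1]*d,d],-1)
    return p,np.where(d[...,None]>0,(P-c["t"])@c["R"],np.nan)
E
python3 - <<'E'
from h import *
ims=[]
for n in("top","scene"):
    p,W=cloud(n)
    for lab,(x0,x1,y0,y1) in dict(R=(.5,.75,-.2,0.0),L=(.5,.75,.1,.28)).items():
        x,y,z=np.moveaxis(W,-1,0)
        m=(x>x0)&(x<x1)&(y>y0)&(y<y1)&(z>.012)
        t=m&(z>.056)&(z<.075)
        mt=cv2.minAreaRect((W[t][:,:2]*1000).astype(np.float32))
        print(n,lab,m.sum(),t.sum(),W[t].mean(0).round(4),mt, 'all',W[m].min(0).round(3),W[m].max(0).round(3))
        r,c=np.where(m); 
        ims.append(cv2.resize(p[int(r.mean())-28:int(r.mean())+28,int(c.mean())-28:int(c.mean())+28,::-1],(300,300),interpolation=cv2.INTER_CUBIC))
im=np.vstack([np.hstack(ims[:2]),np.hstack(ims[2:])])
im=np.clip(im.astype(float)*1.6,0,255).astype(np.uint8)
cv2.imwrite("pics/crop1.png",im)
E
```

```text
top R 494 400 [ 0.5998 -0.125   0.0633] ((599.9329833984375, -125.3193359375), (63.72201919555664, 40.86642837524414), 12.955806732177734) all [ 0.566 -0.196  0.012] [ 0.74  -0.     0.068]
top L 460 406 [0.6182 0.2408 0.0631] ((618.3018798828125, 241.03099060058594), (40.33424758911133, 63.89820098876953), 84.01952362060547) all [0.585 0.218 0.012] [0.651 0.264 0.068]
scene R 416 211 [ 0.6032 -0.1264  0.0632] ((601.9871826171875, -126.54814147949219), (71.6584243774414, 40.990928649902344), 12.834745407104492) all [ 0.563 -0.196  0.012] [ 0.743 -0.008  0.07 ]
scene L 351 207 [0.6216 0.2393 0.0633] ((619.7822875976562, 240.05079650878906), (42.0693244934082, 67.96770477294922), 84.72345733642578) all [0.584 0.217 0.012] [0.656 0.264 0.07 ]
```

View pics/crop1.png

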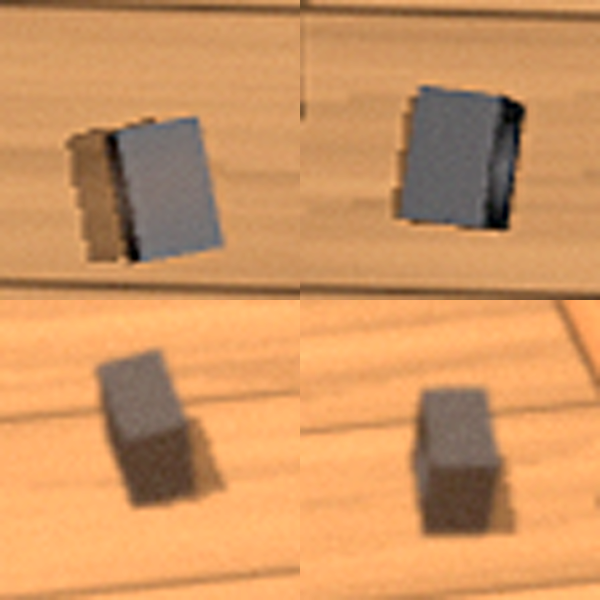

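The crop shows both moulds on edge. The right one has its broad faces turned about 13° from ±y, and the picture doesn't show which face has the hole, so that has to be felt. Measured size is 64 x 41 mm with the top at z = 63 mm, which matches the given dimensions.

My plan is to grip across the 64 mm width with the tool tilted and flip the mould 90° in the air about the jaw axis. Then I'll lay it flat and probe it from above with one finger.

```bash
cat >> h.py <<'E'
from scipy.spatial.transform import Rotation as R
def cur():
    s=observe(); q=s["eef_rot"]; return s,np.array(s["position"]),R.from_quat([q[1],q[2],q[3],q[0]])
def tool(yaw,tilt):
    # tool y along (cos yaw, sin yaw); tilt>0 swings the fingers towards n=(-sin yaw, cos yaw)
    w=np.array([np.cos(yaw),np.sin(yaw),0]); n=np.array([-w[1],w[0],0])
    x=np.sin(tilt)*n+np.array([0,0,-np.cos(tilt)])
    return R.from_matrix(np.stack([x,w,np.cross(x,w)],1))
def row(p,Rt):
    s,p0,R0=cur()
    sh=R0.inv().apply(np.asarray(p)-p0)/.15
    tu=(R0.inv()*Rt).as_rotvec()/(np.pi/2)
    print("t",round(s["clock"],2),"shift",sh.round(3),"turn",tu.round(3),"open",round(s["opening"],4),"F",s["force"].round(1))
E
python3 - <<'E'
from h import *
s,p,r=cur(); print(r.as_matrix().round(3))
W0=np.radians(13)
for k in (0,np.pi): row([.6,-.125,.2],tool(W0+k,0))
E
```

```text
[[-0.     0.343  0.939]
 [-0.001  0.939 -0.343]
 [-1.    -0.001  0.   ]]
t 0.2 shift [ 0.272 -4.244  4.043] turn [0.633 0.    0.001] open 0.0928 F [-0.2  1.2  0. ]
t 0.2 shift [ 0.272 -4.244  4.043] turn [-1.367e+00 -1.000e-03  0.000e+00] open 0.0928 F [-0.2  1.2  0. ]
```

>>> apply_moves(plan=[[0,0,-1,1,0,0,0],[0,0,-1,1,0,0,0],[0,0,-1,1,0,0,0],[0,0,-1,1,0,0,0],[0,0,-1,1,0,0,0],[0,0,-1,1,0,0,0]])

```text
clock: 0.8
position: [0.3394, 0.4865, 0.2406]
eef_rot: [0.696, 0.124, 0.696, -0.125]
force: [0.7, 0.1, -0.2]
opening: 0.093
```

>>> apply_moves(plan=[[0,0,-1,1,0,0,0],[0,0,-1,1,0,0,0],[0,0,-1,1,0,0,0],[0,0,-1,1,0,0,0],[0,0,-1,1,0,0,0],[0,0,-1,1,0,0,0]])

```text
clock: 1.4
position: [0.4291, 0.2935, 0.241]
eef_rot: [0.696, 0.125, 0.696, -0.125]
force: [0.3, -0.5, 0.4]
opening: 0.0928
```

>>> apply_moves(plan=[[0,0,-1,1,0,0,0],[0,0,-1,1,0,0,0],[0,0,-1,1,0,0,0],[0,0,-1,1,0,0,0],[0,0,-1,1,0,0,0],[0,0,-1,1,0,0,0]])

```text
clock: 2.0
position: [0.5185, 0.1015, 0.2411]
eef_rot: [0.696, 0.125, 0.695, -0.126]
force: [-0.6, 1.1, 0.3]
opening: 0.0931
```

>>> apply_moves(plan=[[0,0,-1,1,0,0,0],[0,0,-1,1,0,0,0],[0,0,-1,1,0,0,0],[0,0,-1,1,0,0,0],[0,0,-1,1,0,0,0],[0,0,-1,1,0,0,0]])

```text
clock: 2.6
position: [0.6077, -0.0899, 0.2408]
eef_rot: [0.696, 0.125, 0.696, -0.125]
force: [0.5, 1.1, -0.6]
opening: 0.0931
```

Run:
```python
from h import *
s,p,r=cur(); print(p,s["joint_positions"].round(2))
W0=np.radians(13)
for t in(0,45,-45): row([.6,-.125,.22],tool(W0,np.radians(t)))
```

```text
[ 0.60770929 -0.08988738  0.24076942] [ 0.01  0.47  0.07  1.87 -0.04  0.81  1.31]
t 2.6 shift [ 0.138 -0.237  0.033] turn [ 0.629  0.    -0.001] open 0.0931 F [ 0.5  1.1 -0.6]
t 2.6 shift [ 0.138 -0.237  0.033] turn [0.595 0.458 0.246] open 0.0931 F [ 0.5  1.1 -0.6]
t 2.6 shift [ 0.138 -0.237  0.033] turn [ 0.595 -0.458 -0.247] open 0.0931 F [ 0.5  1.1 -0.6]
```

>>> apply_moves(plan=[[0,0.1,-0.24,0.03,0.63,0,0],[0,0.1,-0.24,0.03,0.63,0,0],[0,0.1,-0.24,0.03,0.63,0,0],[0,0.1,-0.24,0.03,0.63,0,0],[0,0.1,-0.24,0.03,0.63,0,0],[0,0.1,-0.24,0.03,0.63,0,0],[0,0.1,-0.24,0.03,0.63,0,0],[0,0.1,-0.24,0.03,0.63,0,0],[0,0.1,-0.24,0.03,0.63,0,0]])

```text
clock: 3.5
position: [0.5996, -0.1217, 0.2256]
eef_rot: [0.554, 0.439, 0.555, -0.438]
force: [-0.3, -0.6, 0.2]
opening: 0.0927
```

>>> apply_moves(plan=[[0,0,0,0,0,0.5,0],[0,0,0,0,0,0.5,0],[0,0,0,0,0,0.5,0],[0,0,0,0,0,0.5,0],[0,0,0,0,0,0.5,0],[0,0,0,0,0,0.5,0],[0,0,0,0,0,0.5,0],[0,0,0,0,0,0.5,0]])

```text
clock: 4.3
position: [0.5997, -0.1202, 0.2259]
eef_rot: [0.301, 0.573, 0.725, -0.237]
force: [0.5, 0.2, 0.5]
opening: 0.093
```

Run:
```python
from h import *
s,p,r=cur(); print(p,s["joint_positions"].round(2)); print(r.as_matrix().round(2))
W0=np.radians(13)
for t in(0,45,-45): row([.6,-.125,.22],tool(W0,np.radians(t)))
```

```text
[ 0.59967796 -0.12023877  0.22592274] [ 0.37  0.72  0.05  1.66 -0.65  1.36  0.99]
[[-0.16  0.97  0.17]
 [ 0.69  0.23 -0.69]
 [-0.71  0.   -0.71]]
t 4.3 shift [ 0.006 -0.005  0.05 ] turn [ 0.005 -0.499  0.001] open 0.093 F [0.5 0.2 0.5]
t 4.3 shift [ 0.006 -0.005  0.05 ] turn [0.004 0.001 0.002] open 0.093 F [0.5 0.2 0.5]
t 4.3 shift [ 0.006 -0.005  0.05 ] turn [ 0.005 -0.999 -0.001] open 0.093 F [0.5 0.2 0.5]
```

>>> apply_moves(plan=[[0,0,0,0,0,-1,0],[0,0,0,0,0,-1,0],[0,0,0,0,0,-1,0],[0,0,0,0,0,-1,0],[0,0,0,0,0,-1,0],[0,0,0,0,0,-1,0],[0,0,0,0,0,-1,0],[0,0,0,0,0,-1,0],[0,0,0,0,0,-1,0],[0,0,0,0,0,-1,0],[0,0,0,0,0,-1,0],[0,0,0,0,0,-1,0],[0,0,0,0,0,-1,0]])

```text
clock: 5.6
position: [0.6001, -0.1183, 0.2262]
eef_rot: [0.726, 0.238, 0.301, -0.571]
force: [0.5, 0.2, 1.0]
opening: 0.0926
```

Run:
```python
from h import *
s,p,r=cur(); print(p,s["joint_positions"].round(2)); print(r.as_matrix().round(2))
W0=np.radians(13); t=tool(W0,np.radians(-45)); d=t.as_matrix()[:,0]
C=np.array([.6,-.125,.032])
row(C-d*.08,t); row(C-d*.010,t)
```

```text
[ 0.60005487 -0.11825068  0.2261996 ] [-0.89  0.79  1.01  2.12  0.32  0.41 -0.14]
[[ 0.17  0.97  0.17]
 [-0.69  0.24 -0.69]
 [-0.71  0.    0.71]]
t 5.6 shift [ 0.414 -0.009 -0.884] turn [ 0.004 -0.001 -0.006] open 0.0926 F [0.5 0.2 1. ]
t 5.6 shift [ 0.881 -0.013 -0.883] turn [ 0.004 -0.001 -0.006] open 0.0926 F [0.5 0.2 1. ]
```

>>> apply_moves(plan=[[0,0,-0.01,-0.4,0,0,-0.006],[0,0,-0.01,-0.88,0,0,-0.006],[0,0,-0.01,-0.88,0,0,-0.006],[0,0,-0.01,-0.88,0,0,-0.006],[0,0,-0.01,-0.88,0,0,-0.006],[0,0.2,-0.01,-0.88,0,0,-0.006],[0,0.4,-0.01,-0.88,0,0,-0.006],[0,0.4,-0.01,-0.88,0,0,-0.006],[0,0.4,-0.01,-0.88,0,0,-0.006]])

```text
clock: 6.5
position: [0.587, -0.0707, 0.0921]
eef_rot: [0.722, 0.238, 0.301, -0.575]
force: [0.4, -0.1, 0.5]
opening: 0.0932
```

Run:
```python
from h import *
s,p,r=cur(); print(p,s["joint_positions"].round(2))
W0=np.radians(13); t=tool(W0,np.radians(-45)); d=t.as_matrix()[:,0]
C=np.array([.6,-.125,.032])
row(C-d*.010,t)
p,W=cloud("top"); cv2.imwrite("pics/a.png",cv2.resize(p[110:280,230:430,::-1],None,fx=3,fy=3))
```

```text
[ 0.58701083 -0.07073906  0.09213975] [-0.91  1.02  0.9   2.17  0.21  0.26 -0.27]
t 6.5 shift [ 0.48   0.004 -0.019] turn [ 0.001 -0.001  0.001] open 0.0932 F [ 0.4 -0.1  0.5]
```

View pics/a.png

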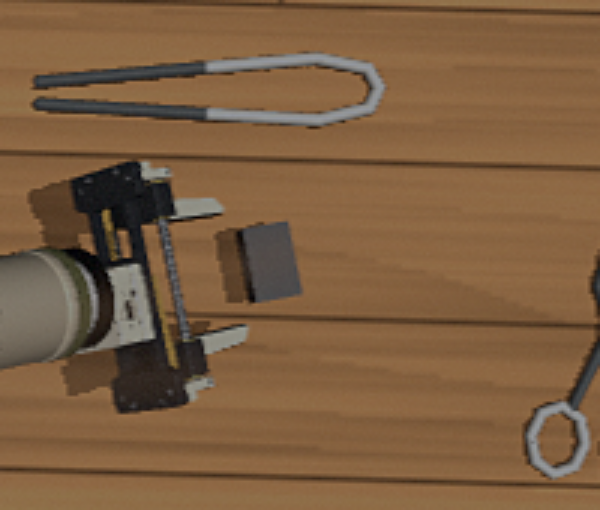

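The view shows the fingers at about (200,208) and (220,340) on either side of the mould at (268,262), lined up with its width. Next I'll go in.

>>> apply_moves(plan=[[0,0.12,0,-0.01,0,0,0],[0,0.24,0,-0.02,0,0,0],[0,0.36,0,-0.02,0,0,0],[0,0.48,0,-0.02,0,0,0],[0,0.48,0,-0.02,0,0,0]])

```text
clock: 7.05
position: [0.5983, -0.118, 0.0393]
eef_rot: [0.723, 0.238, 0.301, -0.575]
force: [-0.3, 0.8, -0.4]
opening: 0.0933
```

Run:
```python
from h import *
s,p,r=cur(); print(p,s["joint_positions"].round(2))
W0=np.radians(13); t=tool(W0,np.radians(-45)); d=t.as_matrix()[:,0]
C=np.array([.6,-.125,.032])
row(C-d*.010,t)
```

```text
[ 0.59827983 -0.11797265  0.03928706] [-0.8   1.12  0.87  2.17  0.22  0.12 -0.29]
t 7.05 shift [ 0.002  0.001 -0.   ] turn [ 0.001 -0.002  0.001] open 0.0933 F [-0.3  0.8 -0.4]
```

>>> apply_moves(plan=[[0.3,0,0,0,0,0,0],[0.5,0,0,0,0,0,0],[1,0,0,0,0,0,0],[1,0,0,0,0,0,0],[1,0,0,0,0,0,0],[1,0,0,0,0,0,0],[1,0,0,0,0,0,0],[1,0,0,0,0,0,0]])

```text
clock: 7.85
position: [0.5983, -0.1175, 0.0398]
eef_rot: [0.723, 0.238, 0.301, -0.575]
force: [-2.0, 5.5, 8.6]
opening: 0.064
```

Run:
```python
from h import *
s,p,r=cur(); print(p,s["joint_positions"].round(2))
W0=np.radians(13)
# lift 0.09 straight up
row(p+[0,0,.09],r)
```

```text
[ 0.59830028 -0.11750559  0.03975286] [-0.81  1.11  0.87  2.17  0.22  0.12 -0.29]
t 7.85 shift [-0.425 -0.001  0.423] turn [0. 0. 0.] open 0.064 F [-2.   5.5  8.6]
```

>>> apply_moves(plan=[[1,-0.08,0,0.08,0,0,0],[1,-0.16,0,0.16,0,0,0],[1,-0.25,0,0.25,0,0,0],[1,-0.34,0,0.34,0,0,0],[1,-0.42,0,0.42,0,0,0],[1,-0.42,0,0.42,0,0,0]])

```text
clock: 8.45
position: [0.599, -0.1176, 0.1304]
eef_rot: [0.723, 0.239, 0.3, -0.574]
force: [-0.4, -0.1, -2.9]
opening: 0.064
```

>>> apply_moves(plan=[[1,0,0,0,0,0.06,0],[1,0,0,0,0,0.12,0],[1,0,0,0,0,0.18,0],[1,0,0,0,0,0.24,0],[1,0,0,0,0,0.3,0],[1,0,0,0,0,0.36,0],[1,0,0,0,0,0.42,0],[1,0,0,0,0,0.48,0],[1,0,0,0,0,0.54,0],[1,0,0,0,0,0.6,0],[1,0,0,0,0,0.66,0],[1,0,0,0,0,0.72,0],[1,0,0,0,0,0.78,0],[1,0,0,0,0,0.84,0],[1,0,0,0,0,0.9,0],[1,0,0,0,0,0.95,0],[1,0,0,0,0,1,0],[1,0,0,0,0,1,0],[1,0,0,0,0,1,0]])

```text
clock: 10.35
position: [0.5986, -0.1177, 0.129]
eef_rot: [0.298, 0.575, 0.723, -0.238]
force: [0.1, 0.4, -1.6]
opening: 0.0634
```

Run:
```python
from h import *
s,p,r=cur(); print(p,s["joint_positions"].round(2),s["opening"],s["force"])
W0=np.radians(13); t=tool(W0,np.radians(45)); d=t.as_matrix()[:,0]
C=np.array([.6,-.125,.021])
print((p+d*.01).round(4)); row(C-d*.010,t)
a,Wd=cloud("scene"); x,y,z=np.moveaxis(Wd,-1,0)
b,_=cloud("top")
cv2.imwrite("pics/b.png",np.hstack([cv2.resize(q,(390,390)) for q in (a[120:250,150:280,::-1],b[120:250,250:380,::-1])]))
```

```text
[ 0.59858215 -0.11771554  0.12901528] [ 0.62  0.86 -0.36  1.69 -0.43  1.11  0.83] 0.06341175546497493 [ 0.12378028  0.43053599 -1.63074955]
[ 0.597  -0.1108  0.1219]
t 10.35 shift [ 0.406 -0.001  0.545] turn [-0.    -0.002  0.   ] open 0.0634 F [ 0.1  0.4 -1.6]
```

View pics/b.png

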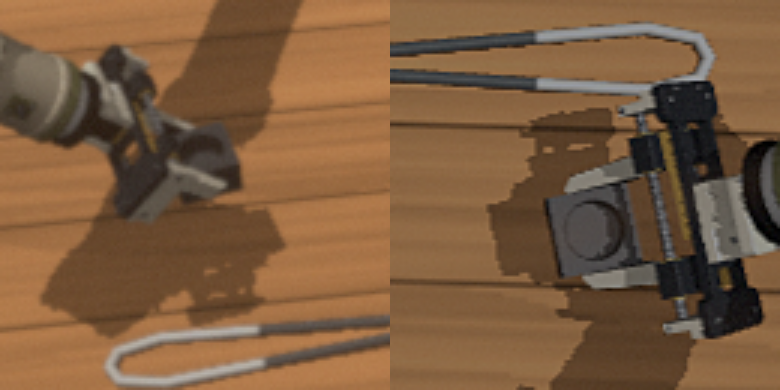

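Both views show the hole facing up, at (592,230) in the right half. I'll confirm that by touch. Now I lower it straight down and watch the force.

>>> apply_moves(plan=[[1,0.06,0,0.06,0,0,0],[1,0.12,0,0.12,0,0,0],[1,0.18,0,0.18,0,0,0],[1,0.24,0,0.24,0,0,0],[1,0.3,0,0.3,0,0,0],[1,0.36,0,0.36,0,0,0],[1,0.42,0,0.42,0,0,0],[1,0.45,0,0.45,0,0,0],[1,0.46,0,0.46,0,0,0],[1,0.465,0,0.465,0,0,0],[1,0.465,0,0.465,0,0,0]])

```text
clock: 11.55
position: [0.5993, -0.1165, 0.0321]
eef_rot: [0.3, 0.575, 0.724, -0.237]
force: [0.2, -0.0, -2.0]
opening: 0.0641
```

Run:
```python
from h import *
s,p,r=cur(); print(p,s["joint_positions"].round(2),s["opening"],s["force"])
```

```text
[ 0.59926509 -0.11650765  0.03214195] [ 0.61  0.99 -0.35  1.7  -0.42  0.99  0.89] 0.06414585755542261 [ 0.24299857 -0.00217143 -2.01320796]
```

>>> apply_moves(plan=[[1,0.005,0,0.005,0,0,0],[1,0.01,0,0.01,0,0,0],[1,0.016,0,0.016,0,0,0],[1,0.016,0,0.016,0,0,0]])

```text
clock: 11.95
position: [0.5992, -0.1165, 0.0287]
eef_rot: [0.3, 0.575, 0.724, -0.237]
force: [-1.1, -0.1, -1.2]
opening: 0.0641
```

>>> apply_moves(plan=[[1,0.004,0,0.004,0,0,0],[1,0.004,0,0.004,0,0,0]])

```text
clock: 12.15
position: [0.5992, -0.1165, 0.0278]
eef_rot: [0.3, 0.575, 0.724, -0.237]
force: [0.6, 0.2, -2.9]
opening: 0.0637
```

>>> apply_moves(plan=[[1,0.004,0,0.004,0,0,0],[1,0.004,0,0.004,0,0,0]])

```text
clock: 12.35
position: [0.5992, -0.1165, 0.0277]
eef_rot: [0.299, 0.575, 0.724, -0.237]
force: [-1.4, -2.4, 5.1]
opening: 0.0643
```

The force reading shows bench contact. I'll release, back out along the tool axis, then turn upright.

>>> apply_moves(plan=[[0.2,0,0,0,0,0,0],[0,0,0,0,0,0,0],[0,0,0,0,0,0,0],[0,0,0,0,0,0,0],[0,0,0,0,0,0,0],[0,-0.1,0,0,0,0,0],[0,-0.3,0,0,0,0,0],[0,-0.6,0,0,0,0,0],[0,-0.9,0,0,0,0,0],[0,-0.9,0,0,0,0,0]])

```text
clock: 13.35
position: [0.6232, -0.2165, 0.1271]
eef_rot: [0.303, 0.577, 0.72, -0.238]
force: [0.6, -0.3, -0.2]
opening: 0.0928
```

Run:
```python
from h import *
s,p,r=cur(); print(p,s["opening"],s["force"])
a,W=cloud("top"); x,y,z=np.moveaxis(W,-1,0)
for f,m in (("rim",(x>.54)&(x<.65)&(y>-.16)&(y<-.06)&(z>.03)&(z<.048)&(a.max(2)<120)),):
    k,l,st,ce=cv2.connectedComponentsWithStats(m.astype(np.uint8)); i=1+st[1:,4].argmax(); mm=l==i
    print(mm.sum(),np.median(W[mm],0),cv2.minAreaRect((W[mm][:,:2]*1000).astype(np.float32)))
cv2.imwrite("pics/c.png",cv2.resize(a[120:260,240:400,::-1],None,fx=3,fy=3))
```

```text
[ 0.62319964 -0.21651609  0.12712563] 0.09279350232629559 [ 0.57532813 -0.33337691 -0.17851244]
377 [ 0.59902069 -0.10965884  0.03923572] ((598.5250244140625, -109.611083984375), (63.82851028442383, 64.40286254882812), 12.995306015014648)
```

View pics/c.png

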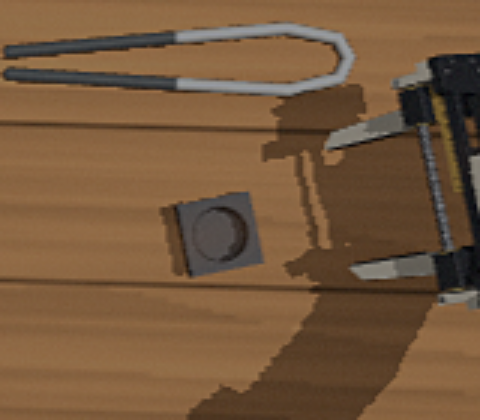

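The mould lies flat at (0.5985, -0.1096) with its yaw still 13° and its hole up, at pixel (218,234). Next I'll probe with the forward finger only, the other finger staying over open bench on the robot's side.

Run:
```python
from h import *
W0=np.radians(13); t=tool(W0,0); w=t.as_matrix()[:,1]
C=np.array([.5985,-.1096,0])-.055*w; C[2]=.13
print(C); row(C,t)
```

```text
[ 0.54490965 -0.12197231  0.13      ]
t 13.4 shift [ 0.477 -0.364 -0.527] turn [ 0.    -0.498 -0.003] open 0.093 F [-0.1  1.8 -0.8]
```

>>> apply_moves(plan=[[0,0,0,0,0,-0.1,0],[0,0.1,-0.1,-0.1,0,-0.2,0],[0,0.2,-0.2,-0.3,0,-0.3,0],[0,0.4,-0.36,-0.5,0,-0.4,0],[0,0.48,-0.36,-0.53,0,-0.5,0],[0,0.48,-0.36,-0.53,0,-0.5,0],[0,0.48,-0.36,-0.53,0,-0.5,0],[0,0.48,-0.36,-0.53,0,-0.5,0],[0,0.48,-0.36,-0.53,0,-0.5,0]])

```text
clock: 14.3
position: [0.5454, -0.1224, 0.1296]
eef_rot: [0.554, 0.442, 0.551, -0.44]
force: [0.0, -0.4, -0.2]
opening: 0.0931
```

Run:
```python
from h import *
W0=np.radians(13); t=tool(W0,0); w=t.as_matrix()[:,1]
s,p,r=cur(); print(p,s["joint_positions"].round(2))
C=np.array([.5985,-.1096,0])-.055*w; C[2]=.052
row(C,t)
a,_=cloud("top"); cv2.imwrite("pics/d.png",cv2.resize(a[120:260,240:400,::-1],None,fx=3,fy=3))
```

```text
[ 0.54543516 -0.12243339  0.1296245 ] [ 0.1   0.55  0.03  2.08 -0.03  0.5   0.38]
t 14.3 shift [ 0.517 -0.005 -0.005] turn [-0.003  0.001 -0.003] open 0.0931 F [ 0.  -0.4 -0.2]
```

View pics/d.png

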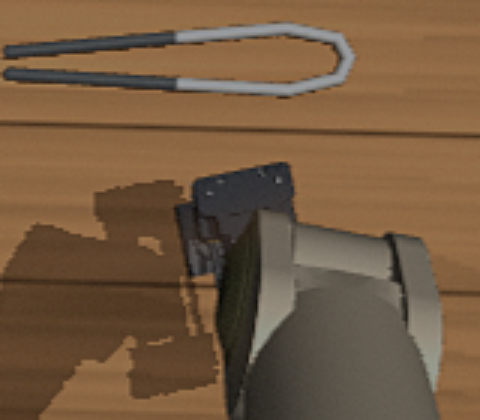

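The gripper hides the hole from above, so I'm going by the numbers. I lower until the tip is 30 mm above the bench, where a plain face or the rim would already have pushed back at 40 mm.

>>> apply_moves(plan=[[0,0.1,0,0,0,0,0],[0,0.2,0,0,0,0,0],[0,0.3,0,0,0,0,0],[0,0.38,0,0,0,0,0],[0,0.42,0,0,0,0,0],[0,0.46,0,0,0,0,0],[0,0.46,0,0,0,0,0]])

```text
clock: 15.05
position: [0.5455, -0.1231, 0.06]
eef_rot: [0.553, 0.442, 0.551, -0.441]
force: [0.2, -0.1, 0.1]
opening: 0.0931
```

>>> apply_moves(plan=[[0,0.02,0,0,0,0,0],[0,0.04,0,0,0,0,0],[0,0.06,0,0,0,0,0],[0,0.08,0,0,0,0,0],[0,0.08,0,0,0,0,0]])

```text
clock: 15.55
position: [0.5454, -0.123, 0.0477]
eef_rot: [0.553, 0.442, 0.551, -0.441]
force: [0.1, 0.3, 0.9]
opening: 0.0931
```

The tip is at 25.7 mm with no force, so it is inside the hole. Next I creep down to the bottom, expected with the TCP at about 36 mm.

>>> apply_moves(plan=[[0,0.02,0,0,0,0,0],[0,0.04,0,0,0,0,0],[0,0.06,0,0,0,0,0],[0,0.07,0,0,0,0,0],[0,0.075,0,0,0,0,0],[0,0.08,0,0,0,0,0],[0,0.08,0,0,0,0,0]])

```text
clock: 16.25
position: [0.5453, -0.123, 0.0362]
eef_rot: [0.553, 0.442, 0.551, -0.441]
force: [-2.2, 1.0, 6.7]
opening: 0.093
```

>>> apply_moves(plan=[[0,0.01,0,0,0,0,0],[0,0.01,0,0,0,0,0],[0,0.01,0,0,0,0,0]])

```text
clock: 16.55
position: [0.5454, -0.123, 0.036]
eef_rot: [0.554, 0.442, 0.551, -0.441]
force: [-4.2, 1.1, 17.8]
opening: 0.0929
```

The finger met the bottom at a tip height of 14.0 mm with 7 to 18 N, exactly where the bottom should be. Now I go up and over, and grip it level from above.

>>> apply_moves(plan=[[0,-0.1,0,0,0,0,0],[0,-0.3,0,0,0,0,0],[0,-0.5,0,0,0,0,0],[0,-0.6,0,0,0,0,0],[0,-0.6,0,0,0,0,0],[0,-0.6,0.2,0,0,0,0],[0,-0.6,0.36,0,0,0,0],[0,-0.6,0.36,0,0,0,0],[0,-0.6,0.36,0,0,0,0]])

```text
clock: 17.45
position: [0.597, -0.1109, 0.125]
eef_rot: [0.553, 0.442, 0.552, -0.441]
force: [-0.7, -0.2, -0.4]
opening: 0.093
```

Run:
```python
from h import *
row([.5985,-.1096,.027],tool(np.radians(13),0))
```

```text
t 17.45 shift [ 0.653  0.01  -0.007] turn [-0.003  0.001 -0.002] open 0.093 F [-0.7 -0.2 -0.4]
```

>>> apply_moves(plan=[[0,0.1,0.01,-0.01,0,0,0],[0,0.2,0.01,-0.01,0,0,0],[0,0.3,0.01,-0.01,0,0,0],[0,0.4,0.01,-0.01,0,0,0],[0,0.5,0.01,-0.01,0,0,0],[0,0.58,0.01,-0.01,0,0,0],[0,0.63,0.01,-0.01,0,0,0],[0,0.65,0.01,-0.01,0,0,0],[0,0.65,0.01,-0.01,0,0,0],[0.3,0.65,0.01,-0.01,0,0,0],[1,0.65,0.01,-0.01,0,0,0],[1,0.65,0.01,-0.01,0,0,0],[1,0.65,0.01,-0.01,0,0,0],[1,0.65,0.01,-0.01,0,0,0],[1,0.65,0.01,-0.01,0,0,0],[1,0.65,0.01,-0.01,0,0,0]])

```text
clock: 19.05
position: [0.5983, -0.1092, 0.0279]
eef_rot: [0.553, 0.442, 0.552, -0.441]
force: [-2.1, -0.7, 5.6]
opening: 0.0635
```

>>> apply_moves(plan=[[1,-0.08,0,0,0,0,0],[1,-0.2,0,0,0,0,0],[1,-0.35,0,0,0,0,0],[1,-0.5,0,0,0,0,0],[1,-0.65,0,0,0,0,0],[1,-0.8,0,0,0,0,0],[1,-0.92,0,0,0,0,0],[1,-1,0,0,0,0,0],[1,-1,0,0,0,0,0]])

```text
clock: 19.95
position: [0.5986, -0.1093, 0.1796]
eef_rot: [0.554, 0.443, 0.551, -0.44]
force: [0.2, 0.2, -2.1]
opening: 0.0638
```

>>> apply_moves(plan=[[1,-0.06,0,0,0,0,0],[1,-0.15,0,0,0,0,0],[1,-0.25,0,0,0,0,0],[1,-0.3,0,0,0,0,0],[1,-0.3,0,0,0,0,0],[1,-0.3,0,0,0,0,0],[1,-0.3,0,0,0,0,0],[1,-0.3,0,0,0,0,0],[1,-0.3,0,0,0,0,0]])

```text
clock: 20.85
position: [0.5982, -0.1092, 0.2242]
eef_rot: [0.554, 0.442, 0.551, -0.441]
force: [-0.2, 0.0, -2.9]
opening: 0.0635
```

Run:
```python
from h import *
s,p,r=cur(); print(p,s["opening"],s["force"],abs(s["joint_vel"]).max()); print(r.as_matrix().round(3))
b,W=cloud("top"); x,y,z=np.moveaxis(W,-1,0)
m=(x>.5)&(x<.75)&(y>.15)&(y<.3)&(z>.056)&(z<.075); print(W[m].mean(0))
a,_=cloud("scene"); cv2.imwrite("pics/e.png",np.hstack([cv2.resize(a[90:240,140:340,::-1],(800,600))]))
```

```text
[ 0.59815627 -0.10919215  0.22416323] 0.06352160141891378 [-0.23508441  0.01608079 -2.85470269] 0.002927556173022981
[[ 0.005  0.975  0.22 ]
 [-0.     0.22  -0.975]
 [-1.     0.005  0.002]]
[0.6180882  0.24064002 0.06309927]
```

View pics/e.png

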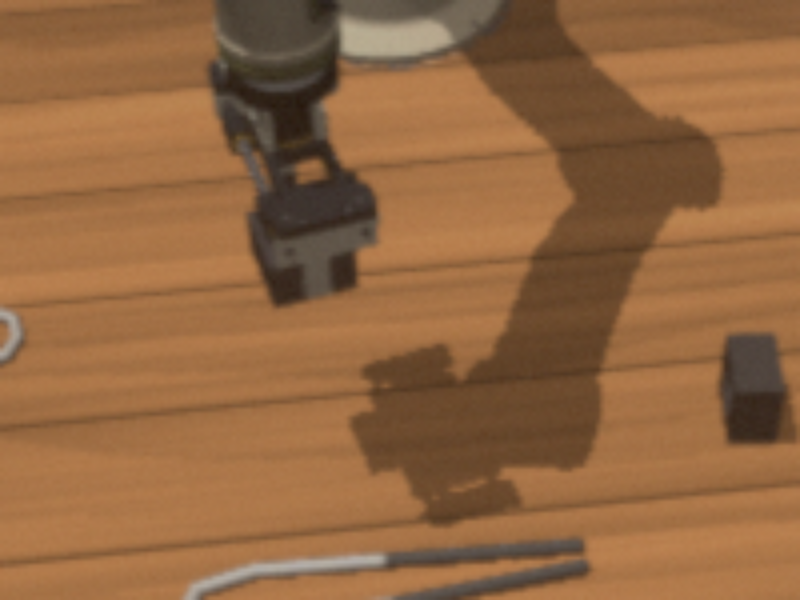

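The mould hangs level in the gripper at about (315,270), well above the bench. The left mould still stands at (755,390), measured at (0.618, 0.241), which is unchanged. Handing in.

```bash
python3 -c "
from bench import *
print(finish_job())"
```

```text
the job is handed in; nothing more can be done
None
```

The right-hand mould is now held still and level in the gripper with its hole facing up, about 0.22 m above the bench, and the job is handed in after about 21 s.

- **Turning:** I gripped the mould across its width with the tool tilted 45°, turned it 90° in the air and laid it flat. The hole came out on top, so no second turn was needed. The camera showed this before I touched it; the finger then confirmed it.
- **Touching the bottom:** one fingertip went into the hole with no resistance at the rim and met the bottom at 14.0 mm above the bench. That is exactly 40 − 26 mm, with 7–18 N felt over about 0.3 s, so the hole is empty.
- **Last checks:**
  - The grip opening was 63.5 mm, and the wrist read 2.9 N down against 2 N for the mould's weight.
  - The tool was within 0.5° of vertical and the joints were at rest.
  - The left mould was within about 1 mm of its start.
- **Not checked:** I did not measure the jacks, shears or paddle again at the end. They looked undisturbed wherever they appeared in the pictures, and nothing came near them.

No check failed or disagreed. One thing was close: joint 6 came down to 0.12 rad against its limit of 0.11 during the first tilted grasp.

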